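# Press the label holder home behind the tray lip

## Task

Take the blue label holder out of the wooden stand and push its tongue down behind the metal lip on the front of the sorting tray, white label facing outward, until it is fully home with its flange down on the lip against the springy seat. Be gentle with it: never press it on the tray with more than about 30 N. Finish while still holding it pressed home, and leave the yellow holder and the other things on the bench where they are.

Things in the scene. Friction and masses are not known exactly. Their poses are not given: they have to be found in the camera images.
- blue_holder: blue plastic label holder to be fitted, 40 g, upright in a slot of the stand, flange resting on the stand's top. Origin: centre of the flange's underside; z up, x thickness (-x the side with the white label), y width. Above the origin: flange 18 x 60 mm, 4 mm high, then a plate 8 (x) x 60 (y) mm up to 50 mm: grip it by its 8 mm thickness. Below: tongue 5 (x) x 46 (y) mm, 20 mm long, rounded end
- tongue_tip (a point): middle of the lower edge of the blue holder's tongue, 20 mm below the holder's origin
- label_face (a point): middle of the white label on the blue holder, 4 mm to -x of the middle of its plate and 27 mm above the holder's origin
- yellow_holder: yellow label holder of the same shape in the other slot, to be left alone; same origin and axes
- stand: fixed pale wooden block 55 (x) x 165 (y) x 30 mm high, origin at the centre of its underside; two slots 82 mm apart along its y, 41 mm either side of the middle, each 8 (x) x 52 (y) mm and 24 mm deep. The blue holder may be in either slot
- tray: fixed wooden sorting tray (on the grey wooden part of the bench, 3 mm above z = 0) 100 (x) x 170 (y) x 56 mm high, three open compartments with rotary points; origin at the centre of its underside, front face towards -x. In the middle of the front an aluminium lip, 60 mm wide and 4 mm thick, stands 8 mm off the face and makes a channel open at the top; its rounded crown is level with the tray's top
- channel (a point): centre of the mouth of the channel behind the lip, level with the lip's top: 54 mm to -x of the tray's origin, 56 mm above its underside; axes as the tray's (z up, -x out of the front). Inside, the channel is 8 mm (x) by 52 mm (y): 1.5 mm play either side of the tongue in x, 3 mm in y. Home, the holder's flange lies on the lip and tray edge and the tongue tip is 20 mm below this point
- seat (a joint): spring seat, a black bar in the channel, its top 12 mm below the channel's mouth when free. Value in m pressed down from there, 0 free, 0.008 when the flange is down on the lip, 0.010 the end of its travel. It pushes up with 3 N at 0 rising to 7 N at 0.008, and lifts the holder again if that is let go
- loupe: small black loupe, 30 x 30 x 31 mm, standing on the bench, to be left alone; origin at the centre of its underside
- doming_block: pale tan cube 42 mm with hollows, on the bench, to be left alone; origin at the centre of its underside
- punch: light grey steel punch 12 x 64 x 12 mm lying on the bench, to be left alone; origin at the centre of its underside
There are look-alikes about, which are no part of the job. Of the things like the blue_holder, leave any that is pink or turquoise; of the rest the smaller one is meant.

How it is judged:
By the outcome, as a careful person would: the job done as asked, in the order asked, and still so for the second after the job is handed in, while the arm keeps its last pose, push and grip.
It also fails if it takes over 48 s, if anything falls off the work surface, if the arm or the gripper's body presses on something with over 40 N, if the wrist force passes 120 N, or if a joint passes its speed limit or range.

## Robot

A 6-joint arm with a two-finger parallel gripper is mounted at the origin on a cart in front of the work surface, level with it; the furniture and walls round the work are solid. World frame = base frame: x ahead of the robot, y to its left, z up, the work surface at z = 0. Lengths are in mm, angles in rad, forces in N, time in s.
With the tool pointing down it reaches from about 350 to 875 mm from the base axis. Payload 4.2 kg.
Tool frame: the origin (TCP) lies midway between the tips of the shut fingers; the grasp point (between the pads) lies 19 mm behind it; z points along the fingers, y is the line along which they close (so a half turn about z gives the same grasp; the last joint's range is limited). The gripper opens to 85 mm and grips with 20 to 120 N. Pads are 22 mm wide; open, the fingers measure 114 mm over their backs; the gripper's body (76 mm by 85 mm) begins 54 mm behind the grasp point. The pads swing forward as they close: fully open they stand 13 mm farther back than shut.
Start: joints at [-0.871, 0.385, 0.008, 0, -1.194, -0.259], TCP at [266.676, -565.228, 231.312] pointing down, gripper open.
Joint ranges: [-3.14, 3.14], [-1.21, 2.06], [-1.07, 1.41], [-3.16, 2.05], [-2.99, -0.16], [-3.1, 3.1]. Speed limits (rad/s): [2.79, 2.79, 3.14, 3.14, 3.14, 3.14].

## Interface

Orientations are given as a unit quaternion [x, y, z, w].
In Python, from bench import read_state, get_image, job_done gives the robot as it stands.
- The arm moves only by the shell command python3 -m jog 'ROWS'. ROWS is JSON, a list of rows, each a list of 3 entries, a list of its own where there are three numbers: the shift along the world's x, y, z scaled (see below), then the turn, a rotation vector about the world's x, y, z scaled (see below), then the gripper's target within -1 to 1 (shut at 1, half-way at 0, fully open at -1). In form: [[[x, y, z], [wx, wy, wz], claw], ...]. A call has 1 to 20 rows; each row is the pose to reach, as a shift and turn from the pose commanded when the call began; what a row does not reach only later rows make up. The controller multiplies each number of a shift by 10 cm and each number of a turn by 120 degrees. A row lasts 1/10 s, in which the tool goes at most 50 mm and 8.59 degrees, less where a joint would pass 70% of its speed; a pose out of reach is approached as far as the arm can. A call with a number of a shift or a turn outside -1 to 1 is refused whole. A call with a gripper value outside its range is refused whole. The fingers move at their own pace and stop on an object; the grip force is fixed at half the most. Time passes only in rows, so rows that repeat a pose let the fingers close. It gives the time, the measured TCP pose, the force, the opening and the grip force at its end, in the units of the state.
- read_state(): the state, without advancing time (a new reading comes with each control period).
- get_image(name): name is "scene" or "side" or "wrist"; returns a dict with "frame" (480x640x3 uint8, red, green, blue), "range_z" (480x640 float32, mm along the optical axis (not along the pixel's ray), 0 where there is no reading), "fx", "fy", "cx", "cy" (pixels), "distortion" ([k1, k2, p1, p2, k3] as OpenCV has them; the pictures are not rectified), "R" (3x3) and "t" (3): a world point X has camera coordinates R X + t. Camera axes: x right, y down, z forward; pixel columns grow to the right and rows downward; lengths in mm; the calibration is good to about 2 mm. A picture is of the moment at which its call begins.
- job_done(): hands the job in; it is judged then, once.
The state is a dict: "clock": time; "joints": joint angles; "joint_vel": joint speeds; "joint_efforts": joint torques, N m; "position": TCP position; "ee_rot": TCP orientation; "contact_force": force on the tool from outside, world axes, zero at the start; "wrist_torque": the same for the moment, N m; "gripper_width": finger opening in mm; "grasp_force": force on a finger pad.
Only numpy, scipy, OpenCV 4.12 (cv2) and the standard library are available. Lean on these libraries where they do the work, as an engineer would, in place of code of your own. Each camera call takes 0.05 s, during which the arm holds its last target. There are 200 camera calls.

## Working session

There is one attempt and no reset: what is moved stays moved. The work goes in short steps, Python scripts to look and compute and a shell command to move; the robot and the scene stay as the last step left them, time stands still between calls to the robot, and variables do not carry over. Pictures are saved under pics/ and viewed, at most 10 in all, crops included, and the job is handed in when it is done.

```bash
mkdir -p pics; cat > h.py <<'E'
import numpy as np,cv2
from bench import read_state,get_image,job_done
def cap(n,tag):
    d=get_image(n); np.save(f'{tag}.npy',d,allow_pickle=True)
    cv2.imwrite(f'pics/{tag}.png',d['frame'][:,:,::-1]); return d
def load(tag): return np.load(f'{tag}.npy',allow_pickle=True).item()
def ray(d,uv):
    K=np.array([[d['fx'],0,d['cx']],[0,d['fy'],d['cy']],[0,0,1]])
    p=cv2.undistortPoints(np.array(uv,float).reshape(-1,1,2),K,np.array(d['distortion'])).reshape(-1,2)
    return np.c_[p,np.ones(len(p))]
def pt(d,uv):  # by depth
    r=ray(d,uv); uv=np.array(uv).reshape(-1,2)
    z=np.array([d['range_z'][int(round(v)),int(round(u))] for u,v in uv])
    return (r*z[:,None]-d['t'])@np.array(d['R'])
def atz(d,uv,z):
    r=ray(d,uv)@np.array(d['R']); c=-np.array(d['R']).T@np.array(d['t'])
    return c+r*((z-c[2])/r[:,2])[:,None]
def cloud(d):
    v,u=np.mgrid[0:480,0:640]; uv=np.c_[u.ravel(),v.ravel()]
    r=ray(d,uv); z=d['range_z'].ravel()
    P=(r*z[:,None]-d['t'])@np.array(d['R']); P[z==0]=np.nan
    return P.reshape(480,640,3)
E
python3 -c "
from h import *
a=cap('scene','s1');b=cap('side','d1')
print(read_state())"
```

```text
{'clock': 0.1, 'joints': array([-8.71418584e-01,  3.85498459e-01,  6.74862734e-03, -4.24392042e-04,
       -1.19399639e+00, -2.58594963e-01]), 'joint_vel': array([-0.00078824, -0.002389  ,  0.00303645,  0.00081678,  0.00099811,
        0.00140009]), 'joint_efforts': array([-6.82286754e-04, -3.93318951e+01,  1.88929600e+01,  4.19793382e+00,
       -2.59242093e-03, -1.37606939e-06]), 'position': array([ 266.44043197, -564.78273111,  230.3157703 ]), 'ee_rot': array([-2.18535078e-01,  9.75828586e-01,  9.56129339e-04, -2.74295688e-04]), 'contact_force': array([-0.22125222,  0.03449613,  0.00462556]), 'wrist_torque': array([ 0.00358343,  0.01257565, -0.0120028 ]), 'grasp_force': 0.0, 'gripper_width': 85.31924962819961}
```

View pics/s1.png

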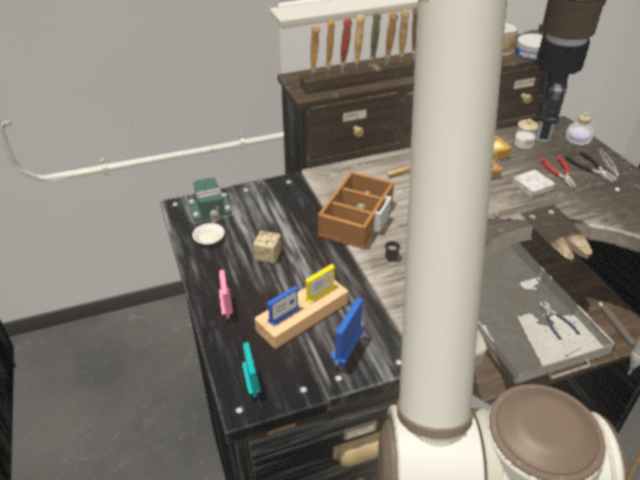

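View pics/d1.png

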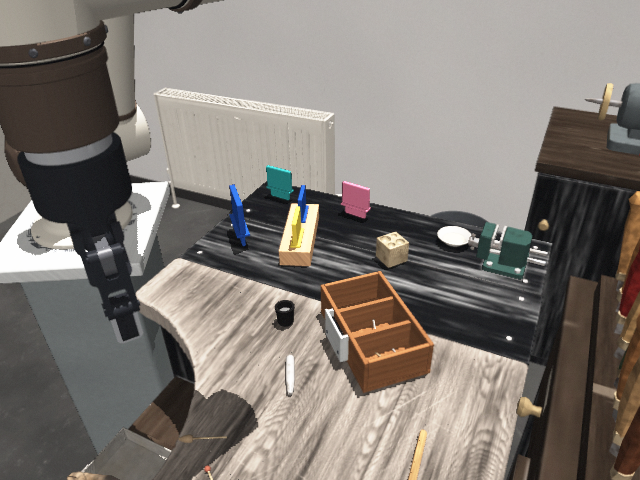

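Candidates for the blue holder: the one in the stand's slot (scene 284,305), the larger free-standing blue one (349,332), pink (225,295) and turquoise (250,370). The one in the stand fits, because it is smaller, blue and upright in a slot. I'll measure it and confirm in a crop.

```bash
python3 - <<'E'
from h import *
s=load('s1');d=load('d1')
out=[]
for n,D in(('s',s),('d',d)):
    P=cloud(D);f=D['frame'].astype(int);r,g,b=f[...,0],f[...,1],f[...,2]
    hsv=cv2.cvtColor(D['frame'],cv2.COLOR_RGB2HSV);H,S,V=[hsv[...,i].astype(int) for i in range(3)]
    for nm,m in(('blue',(H>105)&(H<125)&(S>150)&(V>50)),('yellow',(H>24)&(H<32)&(S>180)&(V>120))):
        k,l,st,c=cv2.connectedComponentsWithStats(m.astype(np.uint8))
        for i in range(1,k):
            if st[i,4]<60: continue
            Q=P[l==i];Q=Q[~np.isnan(Q[:,0])]
            if len(Q)<20: continue
            med=np.median(Q,0);T=Q[Q[:,2]>np.percentile(Q[:,2],70)][:,:2]
            (cx,cy),(w,h),a=cv2.minAreaRect(Q[:,:2].astype(np.float32))
            print(n,nm,st[i],med.round(0),'z',np.percentile(Q[:,2],[2,98]).round(0),'rect',round(cx),round(cy),round(w),round(h),round(a,1))
    C=-np.array(D['R']).T@np.array(D['t']);print('cam',C.round())
print('stand/tray pts s',pt(s,[[262,327],[345,292],[265,340],[350,175],[392,183],[321,205],[362,218],[382,214],[266,240]]).round(0).tolist())
print('d',pt(d,[[323,286],[378,275],[431,343],[366,357],[338,338],[285,303],[290,372],[299,228],[392,243]]).round(0).tolist())
a=cv2.resize(s['frame'][230:380,230:400,::-1],None,fx=4,fy=4,interpolation=2)[:600]
cv2.imwrite('pics/c1.png',a)
a=cv2.resize(d['frame'][170:400,220:450,::-1],None,fx=2.6,fy=2.6,interpolation=2)
cv2.imwrite('pics/c2.png',a[:600])
E
```

```text
s blue [268 287  29  19 102] [451. -66.  79.] z [75. 82.] rect 468 -90 46 96 41.4
s blue [337 299  25  37 252] [328. -89.  95.] z [92. 98.] rect 329 -93 10 83 13.6
s blue [332 342  23  24 180] [317. -56.  34.] z [13. 71.] rect 325 -74 24 46 15.3
s yellow [306 265  28  37 222] [ 436. -146.   73.] z [-2. 81.] rect 458 -187 42 138 31.1
cam [-53. 440. 804.]
d blue [230 185  20  61 615] [ 333. -125.   57.] z [ 6. 97.] rect 327 -67 31 146 10.2
d blue [298 185  10  38 234] [452. -84.  65.] z [31. 82.] rect 453 -8 194 17 88.9
cam [ 431. -941.  563.]
stand/tray pts s [[460.0, -28.0, 29.0], [403.0, -180.0, 32.0], [455.0, -27.0, 0.0], [600.0, -450.0, 54.0], [513.0, -482.0, 54.0], [625.0, -381.0, 1.0], [507.0, -369.0, 32.0], [473.0, -390.0, 46.0], [599.0, -184.0, 44.0]]
d [[471.0, -327.0, 59.0], [559.0, -305.0, 55.0], [604.0, -458.0, 58.0], [524.0, -429.0, 8.0], [483.0, -433.0, 53.0], [412.0, -329.0, 31.0], [416.0, -454.0, 16.0], [442.0, -151.0, 50.0], [602.0, -198.0, 39.0]]
```

View pics/c1.png

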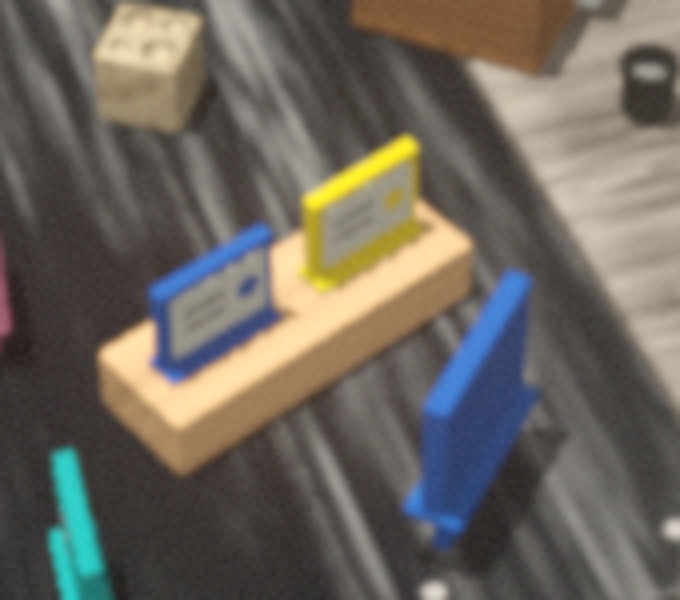

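View pics/c2.png

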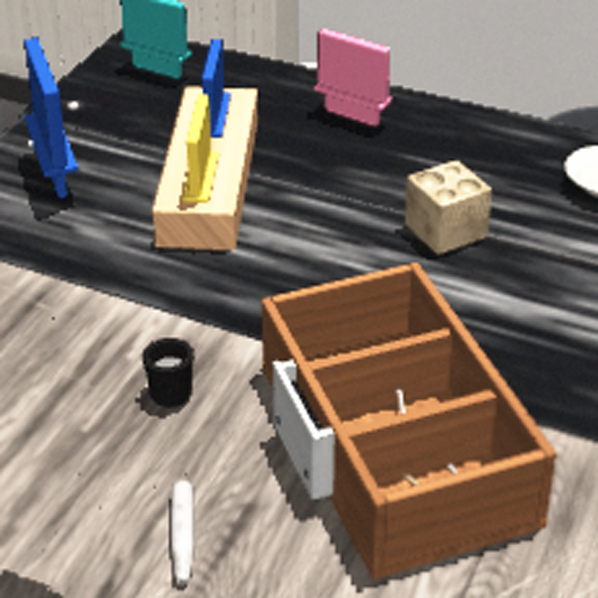

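The crop confirms it: the blue holder in the stand (crop 155–270, 230–375) has its label facing the scene camera. The free-standing blue one is bigger. The lip is at c2 (275–330, 363–495).

```bash
python3 - <<'E'
from h import *
s=load('s1');d=load('d1')
S=lambda L:[[x/4+229.6,y/4+229.6] for x,y in L]
D=lambda L:[[x/2.6+219.7,y/2.6+169.7] for x,y in L]
def show(n,P): 
    v=P[1]-P[0];print(n,P.round(1)[:,:2].tolist(),'ang',np.degrees(np.arctan2(v[1],v[0])).round(1),'len',np.linalg.norm(v).round(1),'mid',P[:2].mean(0).round(1))
show('blue top s',atz(s,S([[157,291],[267,230]]),80))
show('blue top d',atz(d,D([[208,42],[219,42]]),80))
show('yel top s',atz(s,S([[308,200],[415,140]]),80))
show('yel top d',atz(d,D([[193,97],[206,97]]),80))
show('stand s',atz(s,S([[180,433],[472,243],[100,355]]),30))
show('stand d',atz(d,D([[155,211],[186,88],[258,90],[239,212]]),30))
show('tray d front,',atz(d,D([[263,302],[378,499],[553,455],[414,265]]),59))
show('lip d',atz(d,D([[275,364],[316,434]]),59))
print(read_state()['position'])
# crop at side cloud: tray top points fit
P=cloud(d);m=(P[...,2]>54)&(P[...,2]<64)&(P[...,0]>420)&(P[...,1]<-270)&(P[...,1]>-520)&(P[...,0]<660)
Q=P[m];print(len(Q),np.median(Q[:,2]),cv2.minAreaRect(Q[:,:2].astype(np.float32)))
E
```

```text
blue top s [[455.2, -42.9], [444.1, -98.3]] ang -101.4 len 56.5 mid [449.7 -70.6  80. ]
blue top d [[448.7, -48.3], [456.8, -49.2]] ang -6.3 len 8.1 mid [452.8 -48.8  80. ]
yel top s [[442.7, -123.0], [431.4, -181.5]] ang -100.9 len 59.5 mid [ 437.  -152.2   80. ]
yel top d [[435.1, -126.4], [444.0, -127.4]] ang -6.1 len 9.0 mid [ 439.6 -126.9   80. ]
stand s [[427.6, -23.6], [403.0, -187.8], [483.1, -33.3]] ang -98.5 len 166.1 mid [ 415.3 -105.7   30. ]
stand d [[405.1, -189.1], [430.5, -28.0], [485.5, -36.9], [461.3, -195.9]] ang 81.0 len 163.0 mid [ 417.8 -108.5   30. ]
tray d front, [[468.1, -327.3], [512.8, -483.9], [605.0, -462.9], [560.8, -301.3]] ang -74.1 len 162.9 mid [ 490.5 -405.6   59. ]
lip d [[470.7, -381.2], [487.4, -436.7]] ang -73.3 len 58.0 mid [ 479. -409.   59.]
[ 266.44043197 -564.78273111  230.3157703 ]
1685 58.269626583035745 ((531.7315063476562, -394.20330810546875), (113.70198059082031, 172.86268615722656), 14.770429611206055)
```

Measured: blue holder at about (450.5, -71), yaw about -9°, label toward -x. Channel at about (486, -407), tray yaw about 15.5°. Moving above the holder now.

```bash

python3 -m jog '[[[0.18,0.5,0],[0,0,0.05],-1],[[0.367,0.99,0],[0,0,0.093],-1],[[0.367,0.99,0],[0,0,0.093],-1]]' | tail -3
python3 -m jog '[[[0.18,0.5,0],[0,0,0.05],-1],[[0.367,0.99,0],[0,0,0.093],-1],[[0.367,0.99,0],[0,0,0.093],-1]]' | tail -3
python3 -m jog '[[[0.18,0.5,0],[0,0,0.05],-1],[[0.367,0.99,0],[0,0,0.093],-1],[[0.367,0.99,0],[0,0,0.093],-1]]' | tail -3
python3 -m jog '[[[0.18,0.5,0],[0,0,0.05],-1],[[0.367,0.99,0],[0,0,0.093],-1],[[0.367,0.99,0],[0,0,0.093],-1]]' | tail -3
python3 -m jog '[[[0.18,0.5,0],[0,0,0.05],-1],[[0.367,0.99,-0.4],[0,0,0.092],-1],[[0.367,0.99,-0.4],[0,0,0.092],-1],[[0.367,0.99,-0.4],[0,0,0.092],-1],[[0.367,0.99,-0.4],[0,0,0.092],-1]]' | tail -3
python3 - <<'E'
from h import *
w=cap('wrist','w1');s=read_state();print(s['clock'],s['position'],s['ee_rot'])
q=s['ee_rot'];from scipy.spatial.transform import Rotation as R
y=R.from_quat(q).as_matrix()[:,1];print(np.degrees(np.arctan2(y[1],y[0])))
E
```

```text
contact_force: [0.0, 0.2, 0.6]
gripper_width: 85.5
grasp_force: 0.0
contact_force: [-0.9, -0.2, 0.4]
gripper_width: 85.6
grasp_force: 0.0
contact_force: [-0.2, -0.7, 0.6]
gripper_width: 85.0
grasp_force: 0.0
contact_force: [0.7, -0.3, 0.3]
gripper_width: 85.5
grasp_force: 0.0
contact_force: [0.2, 0.5, 0.1]
gripper_width: 85.3
grasp_force: 0.0
1.85 [450.42167519 -71.22767709 191.68891588] [-6.48428836e-01  7.61275232e-01 -2.57006820e-04  1.32859208e-05]
170.84650151647293
```

View pics/w1.png

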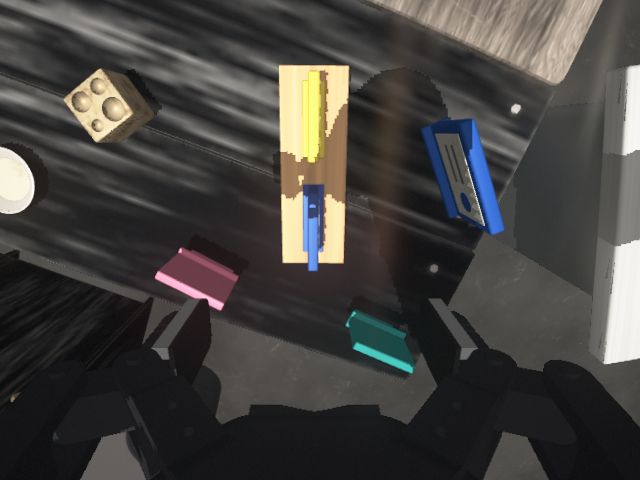

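The wrist view shows the blue plate's top running from about (313,184) to (313,270), square to the tool. Yellow is at (315,115).

```bash
python3 - <<'E'
from h import *
w=load('w1');P=cloud(w)
f=cv2.cvtColor(w['frame'],cv2.COLOR_RGB2HSV)
m=(P[...,2]>74)&(P[...,2]<86)&(f[...,0]>100)&(f[...,0]<130);m[:,:280]=0;m[:,350:]=0
v,u=np.nonzero(m);print(len(u),u.min(),u.max(),v.min(),v.max(),np.median(P[m][:,2]))
print(cv2.minAreaRect(P[m][:,:2].astype(np.float32)))
print(cv2.minAreaRect(atz(w,np.c_[u,v],80)[:,:2].astype(np.float32)))
m=(abs(P[...,2]-30)<4);m[:,:260]=0;m[:,370:]=0;m[:40]=0;m[290:]=0
print(cv2.minAreaRect(P[m][:,:2].astype(np.float32)))
E
```

```text
850 308 319 193 270 81.07539643512011
((451.04461669921875, -71.74446105957031), (59.053245544433594, 8.17740249633789), 80.61872863769531)
((451.0753173828125, -71.7184829711914), (59.56721878051758, 8.081121444702148), 80.59629821777344)
((444.7823181152344, -111.50083923339844), (165.01351928710938, 55.185768127441406), 80.73876953125)
```

```bash

python3 -m jog '[[[0.006,-0.005,-0.4],[0,0,-0.002],-1],[[0.006,-0.005,-0.8],[0,0,-0.002],-1],[[0.006,-0.005,-1.0],[0,0,-0.002],-1],[[0.006,-0.005,-1.0],[0,0,-0.002],-1]]'
python3 -m jog '[[[0,0,-0.25],[0,0,0],-1],[[0,0,-0.48],[0,0,0],-1],[[0,0,-0.48],[0,0,0],-1],[[0,0,-0.48],[0,0,0],-1],[[0,0,-0.48],[0,0,0],0.3],[[0,0,-0.48],[0,0,0],0.6],[[0,0,-0.48],[0,0,0],0.8],[[0,0,-0.48],[0,0,0],1],[[0,0,-0.48],[0,0,0],1],[[0,0,-0.48],[0,0,0],1],[[0,0,-0.48],[0,0,0],1],[[0,0,-0.48],[0,0,0],1],[[0,0,-0.48],[0,0,0],1],[[0,0,-0.48],[0,0,0],1]]'
```

```text
clock: 2.25
position: [448.9, -72.2, 89.5]
ee_rot: [-0.646, 0.763, 0.001, -0.002]
contact_force: [-0.8, -0.3, -0.2]
gripper_width: 85.2
grasp_force: 0.0
clock: 3.65
position: [451.0, -70.7, 43.5]
ee_rot: [-0.648, 0.762, -0.0, 0.0]
contact_force: [-0.9, 1.3, 5.4]
gripper_width: 6.6
grasp_force: 59.1
```

Gripped. Lifting, then turning toward the tray while looking at it.

```bash

python3 -m jog '[[[0,0,0.05],[0,0,0],1],[[0,0,0.12],[0,0,0],1],[[0,0,0.2],[0,0,0],1],[[0,0,0.3],[0,0,0],1],[[0,0,0.5],[0,0,0],1],[[0,0,0.8],[0,0,0],1],[[0,0,1.0],[0,0,0],1],[[0,0,1.0],[0,0,0],1],[[0,0,1.0],[0,0,0],1]]'
python3 -m jog '[[[0.03,-0.3,0.1],[0,0,0.03],1],[[0.07,-0.65,0.1],[0,0,0.05],1],[[0.1,-1,0.1],[0,0,0.07],1],[[0.1,-1,0.1],[0,0,0.07],1]]'
python3 -m jog '[[[0.03,-0.3,0],[0,0,0.03],1],[[0.07,-0.65,0],[0,0,0.05],1],[[0.1,-1,0],[0,0,0.07],1],[[0.1,-1,0],[0,0,0.07],1],[[0.1,-1,0],[0,0,0.07],1],[[0.1,-1,0],[0,0,0.07],1]]'
python3 - <<'E'
from h import *
w=cap('wrist','w2');d=cap('side','d2');s=read_state();print(s['clock'],s['position'],s['ee_rot'],s['contact_force'])
a=np.hstack([cv2.resize(w['frame'],(400,300)),cv2.resize(d['frame'],(400,300))])
a=np.vstack([a,np.hstack([w['frame'][180:480,120:520],d['frame'][150:450,100:500]])])
cv2.imwrite('pics/m2.png',a[:,:,::-1])
E
```

```text
clock: 4.55
position: [450.6, -70.6, 143.7]
ee_rot: [-0.647, 0.762, -0.0, 0.001]
contact_force: [-0.8, -0.2, -0.2]
gripper_width: 7.7
grasp_force: 58.4
clock: 4.95
position: [460.0, -173.3, 151.8]
ee_rot: [-0.7, 0.714, 0.001, -0.001]
contact_force: [-0.4, 0.4, -0.2]
gripper_width: 7.2
grasp_force: 58.5
clock: 5.55
position: [470.1, -269.8, 152.5]
ee_rot: [0.752, -0.659, -0.001, 0.0]
contact_force: [0.7, 0.5, -1.1]
gripper_width: 7.1
grasp_force: 58.5
5.65 [ 470.56650862 -269.64964062  153.08406195] [ 7.52215694e-01 -6.58916837e-01 -3.78602722e-04  9.33457008e-05] [-0.0773648   1.19163054 -1.12089861]
```

View pics/m2.png

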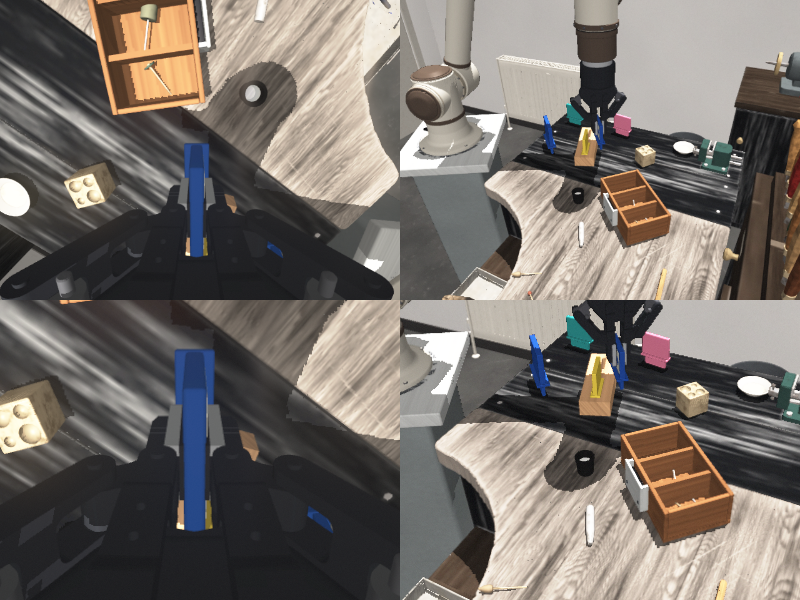

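The holder is held straight between the pads (full wrist image about 315, 230–420). Moving closer and turning to the tray yaw for a close measurement of the lip.

```bash

python3 -m jog '[[[0,-0.3,0],[0,0,0.03],1],[[0,-0.6,0],[0,0,0.068],1],[[0,-0.7,0],[0,0,0.068],1],[[0,-0.7,0],[0,0,0.068],1],[[0,-0.7,0],[0,0,0.068],1],[[0,-0.7,0],[0,0,0.068],1],[[0,-0.7,0],[0,0,0.068],1]]'
python3 - <<'E'
from h import *
from scipy.spatial.transform import Rotation as R
w=cap('wrist','w3');s=read_state();print(s['clock'],s['position'],s['ee_rot'],s['contact_force'])
y=R.from_quat(s['ee_rot']).as_matrix()[:,1];print(np.degrees(np.arctan2(y[1],y[0])))
P=cloud(w)
m=(abs(P[...,2]-59)<5)&(P[...,1]<-300)&(P[...,0]>440)
Q=P[m];print(len(Q),np.median(Q[:,2]),cv2.minAreaRect(Q[:,:2].astype(np.float32)))
# holder plate top: blue at high z
f=cv2.cvtColor(w['frame'],cv2.COLOR_RGB2HSV)
b=(f[...,0]>100)&(f[...,0]<130)&(f[...,1]>120)&(P[...,2]>120)
v,u=np.nonzero(b);Z=P[b];print(len(Z),np.percentile(Z[:,2],[2,25,50,75,98]))
t=Z[Z[:,2]>np.percentile(Z[:,2],60)-2];print(cv2.minAreaRect(t[:,:2].astype(np.float32)))
cv2.imwrite('pics/w3c.png',cv2.resize(w['frame'][0:300,180:580,::-1],None,fx=2,fy=2,interpolation=2))
E
```

```text
clock: 6.35
position: [470.9, -339.8, 153.5]
ee_rot: [0.797, -0.604, 0.0, -0.0]
contact_force: [-0.2, 0.5, -0.3]
gripper_width: 7.3
grasp_force: 58.5
6.4 [ 470.89166974 -339.96286067  153.51619698] [ 7.97080967e-01 -6.03872441e-01  6.16329109e-05 -5.58163704e-05] [ 0.14721212  0.60955969 -0.60115589]
-164.29549453695455
8195 59.75472582794619 ((532.0259399414062, -391.7952575683594), (112.49827575683594, 166.2743377685547), 14.92457389831543)
4763 [144.07095791 168.92154291 190.50863639 191.1130609  191.99501749]
((471.9429626464844, -342.1217346191406), (7.821962833404541, 57.10651779174805), 15.499184608459473)
```

View pics/w3c.png

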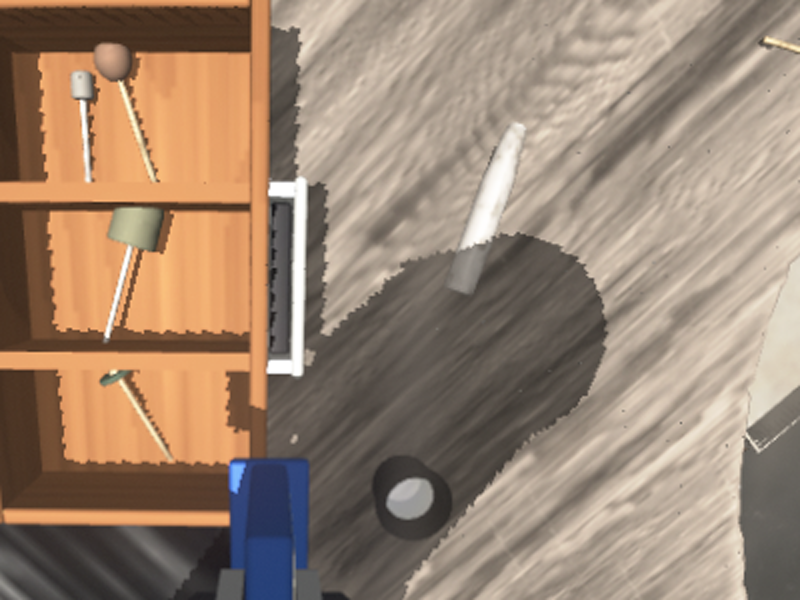

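The crop shows the channel as a dark slot at crop (270–293, 195–360), lip outer edge x≈305, y 179–375. The tray's front edge is at x≈268, and the holder's flange and plate are at (230–310, 460+).

```bash
python3 - <<'E'
from h import *
w=load('w3');P=cloud(w)
C=lambda L:[[x/2+179.75,y/2-.25] for x,y in L]
a=np.radians(15.2);X=np.array([np.cos(a),np.sin(a)]);Y=np.array([-X[1],X[0]])
def fr(p): p=np.array(p)[...,:2]-[485.5,-407]; return np.stack([p@X,p@Y],-1).round(1)
print('chan',fr(atz(w,C([[270,198],[294,198],[292,358],[269,358]]),59)).tolist())
print('lip out',fr(atz(w,C([[307,179],[302,375]]),59)).tolist())
f=cv2.cvtColor(w['frame'],cv2.COLOR_RGB2HSV)
q=(P[...,2]>55)&(P[...,2]<64)&(P[...,0]>430)&(P[...,1]<-300)
lip=q&(f[...,1]<40)&(f[...,2]>150)
F=fr(P[lip]);k=(abs(F[:,0])<20)&(abs(F[:,1])<45);print('lip',k.sum(),np.percentile(F[k],[1,5,50,95,99],axis=0).tolist())
wood=q&(f[...,1]>100)&(f[...,0]<20);F=fr(P[wood]);
for lo,hi in((-80,-60),(-50,-35),(-25,-5),(5,25),(35,50)):
    k=(F[:,1]>lo)&(F[:,1]<hi)&(F[:,0]<12);print('front edge',lo,np.percentile(F[k][:,0],[2,98]),k.sum())
k=F;print('wood y ext',np.percentile(k[:,1],[.5,99.5]))
b=(f[...,0]>100)&(f[...,0]<130)&(f[...,1]>120)&(P[...,2]>187)
r=cv2.minAreaRect(P[b][:,:2].astype(np.float32));print(r,'holder',fr(r[0]),'tcp',fr(read_state()['position']))
fl=(f[...,0]>100)&(f[...,0]<130)&(f[...,1]>120)&(P[...,2]>138)&(P[...,2]<152)
print('flange',fl.sum(),np.percentile(fr(P[fl]),[1,50,99],axis=0).tolist(),np.median(P[fl][:,2]))
E
```

```text
chan [[4.4, -24.5], [-3.1, -24.5], [-3.4, 25.8], [4.3, 25.9]]
lip out [[-7.1, -30.2], [-6.8, 31.4]]
lip 763 [[-7.0, -29.852], [-6.79, -28.5], [-4.5, -1.1], [3.1, 29.9], [4.5, 30.838]]
front edge -80 [ 5.2 11.3] 346
front edge -50 [ 5.  10.6] 243
front edge -25 [ 5.4 10.6] 299
front edge 5 [ 5.2 10.5] 270
front edge 35 [ 5.  10.4] 187
wood y ext [-80.3  84.9]
((472.0006103515625, -342.13720703125), (7.848716735839844, 57.1784553527832), 15.271807670593262) holder [ 4.  66.1] tcp [ 3.5 68.5]
flange 969 [[-4.5, 37.9], [5.7, 46.9], [12.831999999999994, 63.0]] 145.02486251142204
```

```bash

python3 -m jog '[[[0.07,-0.33,0],[0,0,0],1],[[0.143,-0.654,0],[0,0,0],1],[[0.143,-0.654,-0.2],[0,0,0],1],[[0.143,-0.654,-0.4],[0,0,0],1],[[0.143,-0.654,-0.55],[0,0,0],1],[[0.143,-0.654,-0.55],[0,0,0],1],[[0.143,-0.654,-0.55],[0,0,0],1],[[0.143,-0.654,-0.55],[0,0,0],1]]'
python3 - <<'E'
from h import *
w=cap('wrist','w4');d=cap('side','d4');s=read_state();print(s['clock'],s['position'],s['ee_rot'],s['contact_force'])
a=np.hstack([cv2.resize(w['frame'][100:400,180:440],None,fx=1.53,fy=2,interpolation=2),cv2.resize(d['frame'][230:380,290:390],None,fx=4,fy=4,interpolation=2)])
cv2.imwrite('pics/m4.png',a[:,:,::-1])
a=np.radians(15.2);X=np.array([np.cos(a),np.sin(a)]);Y=np.array([-X[1],X[0]])
print('tcp tray',(s['position'][:2]-[485.5,-407])@np.c_[X,Y])
E
```

```text
clock: 7.2
position: [485.9, -406.3, 99.6]
ee_rot: [0.797, -0.604, 0.001, -0.0]
contact_force: [-0.0, -0.5, -0.1]
gripper_width: 6.9
grasp_force: 58.5
7.3 [ 485.78268412 -406.3161069    99.61752448] [ 7.96950783e-01 -6.04043110e-01  1.16086619e-03 -1.50674766e-04] [-0.33252983  0.12879795  0.43607216]
tcp tray [0.45210421 0.58585141]
```

View pics/m4.png

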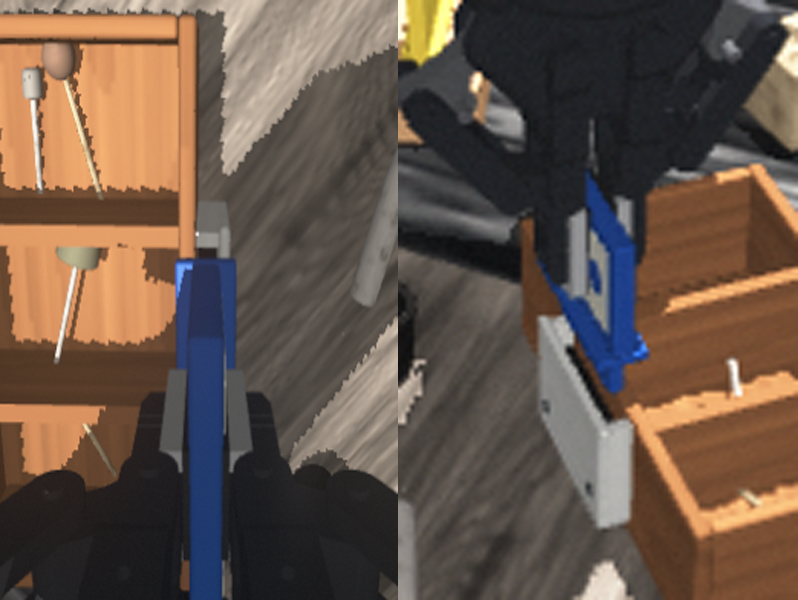

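The side crop shows the tongue poised over the slot, label toward the lip's outer side. Correcting by under 1 mm and entering the channel, stopping above the seat.

```bash

python3 -m jog '[[[-0.005,0.007,-0.02],[0,0,0],1],[[-0.005,0.007,-0.04],[0,0,0],1],[[-0.005,0.007,-0.06],[0,0,0],1],[[-0.005,0.007,-0.07],[0,0,0],1],[[-0.005,0.007,-0.08],[0,0,0],1],[[-0.005,0.007,-0.09],[0,0,0],1],[[-0.005,0.007,-0.1],[0,0,0],1],[[-0.005,0.007,-0.1],[0,0,0],1]]'
python3 -m jog '[[[0,0,-0.01],[0,0,0],1],[[0,0,-0.02],[0,0,0],1],[[0,0,-0.03],[0,0,0],1],[[0,0,-0.04],[0,0,0],1],[[0,0,-0.05],[0,0,0],1],[[0,0,-0.05],[0,0,0],1],[[0,0,-0.05],[0,0,0],1]]'
```

```text
clock: 8.1
position: [484.5, -405.4, 88.1]
ee_rot: [0.797, -0.604, -0.0, 0.0]
contact_force: [0.1, -0.4, -0.4]
gripper_width: 7.2
grasp_force: 58.5
clock: 8.8
position: [484.6, -405.4, 83.3]
ee_rot: [0.797, -0.604, -0.0, 0.0]
contact_force: [-0.2, -1.0, -0.9]
gripper_width: 7.4
grasp_force: 58.5
```

No lateral force with the tip about 9 mm inside. Continuing onto the seat.

```bash

python3 -m jog '[[[0,0,-0.01],[0,0,0],1],[[0,0,-0.02],[0,0,0],1],[[0,0,-0.03],[0,0,0],1],[[0,0,-0.04],[0,0,0],1],[[0,0,-0.05],[0,0,0],1],[[0,0,-0.05],[0,0,0],1],[[0,0,-0.05],[0,0,0],1]]'
python3 -m jog '[[[0,0,-0.01],[0,0,0],1],[[0,0,-0.02],[0,0,0],1],[[0,0,-0.03],[0,0,0],1],[[0,0,-0.03],[0,0,0],1],[[0,0,-0.03],[0,0,0],1]]'
```

```text
clock: 9.5
position: [484.6, -405.5, 78.7]
ee_rot: [0.797, -0.604, 0.0, 0.0]
contact_force: [-0.9, 1.4, 2.8]
gripper_width: 7.4
grasp_force: 59.0
clock: 10.0
position: [484.6, -405.5, 75.5]
ee_rot: [0.797, -0.604, 0.0, 0.0]
contact_force: [-0.3, 2.2, 4.4]
gripper_width: 7.2
grasp_force: 59.3
```

```bash

for i in 1; do :; done
python3 -m jog '[[[0,0,-0.01],[0,0,0],1],[[0,0,-0.02],[0,0,0],1],[[0,0,-0.02],[0,0,0],1],[[0,0,-0.02],[0,0,0],1]]'|grep -E 'pos|contact'
python3 -m jog '[[[0,0,-0.01],[0,0,0],1],[[0,0,-0.01],[0,0,0],1],[[0,0,-0.01],[0,0,0],1]]'|grep -E 'pos|contact'
```

```text
position: [484.6, -405.5, 73.6]
contact_force: [-1.0, 1.7, 5.6]
position: [484.6, -405.5, 72.7]
contact_force: [-0.7, 2.3, 5.4]
```

```bash

python3 -m jog '[[[0,0,-0.005],[0,0,0],1],[[0,0,-0.005],[0,0,0],1],[[0,0,-0.005],[0,0,0],1]]'|grep -E 'pos|contact'
python3 -m jog '[[[0,0,-0.005],[0,0,0],1],[[0,0,-0.005],[0,0,0],1],[[0,0,-0.005],[0,0,0],1]]'|grep -E 'pos|contact'
```

```text
position: [484.7, -405.5, 72.6]
contact_force: [-2.7, 2.6, 7.4]
position: [484.7, -405.5, 72.6]
contact_force: [-3.0, 3.8, 9.4]
```

```bash

python3 -m jog '[[[0,0,-0.005],[0,0,0],1],[[0,0,-0.005],[0,0,0],1],[[0,0,-0.005],[0,0,0],1],[[0,0,-0.005],[0,0,0],1]]'|grep -E 'pos|contact'
python3 - <<'E'
from h import *
d=cap('side','d5');w=cap('wrist','w5');s=read_state();print(s['clock'],s['position'],s['contact_force'],s['wrist_torque'])
a=np.hstack([cv2.resize(w['frame'][100:400,180:440],None,fx=1.53,fy=2,interpolation=2),cv2.resize(d['frame'][240:390,290:390],None,fx=4,fy=4,interpolation=2)])
cv2.imwrite('pics/m5.png',a[:,:,::-1])
P=cloud(w);f=cv2.cvtColor(w['frame'],cv2.COLOR_RGB2HSV)
b=(f[...,0]>100)&(f[...,0]<130)&(f[...,1]>120)&(P[...,2]>104);print('plate top z (home 109, +1 bias)',np.median(P[b][:,2]))
E
```

```text
position: [484.6, -405.5, 72.6]
contact_force: [-2.3, 3.5, 11.2]
11.8 [ 484.66603862 -405.49541051   72.60842496] [-2.91030496  4.13315959 11.76348615] [ 1.03655812  0.92124154 -0.04440197]
plate top z (home 109, +1 bias) 110.01036098164982
```

View pics/m5.png

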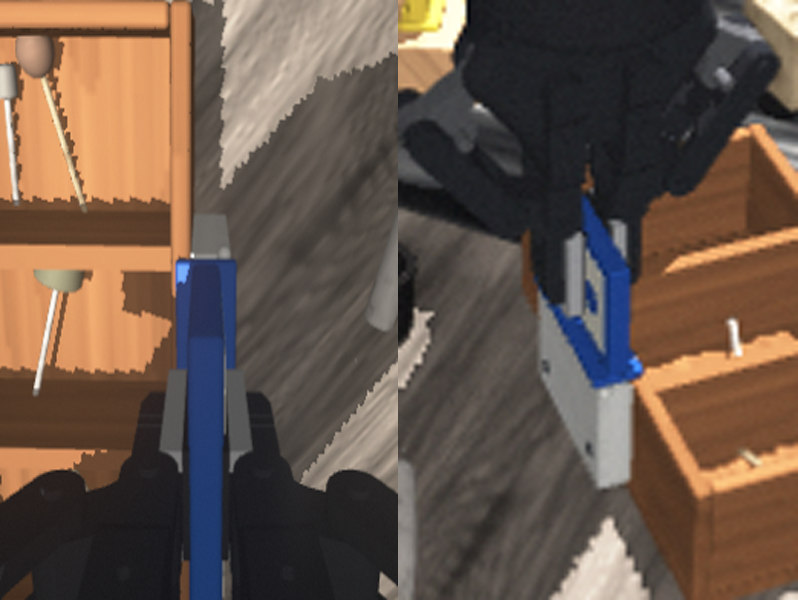

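The flange now lies on the lip and tray edge, label outward. Plate height is at home and the tool has stopped descending while force rises. One small extra press for margin, then hand in.

```bash

python3 -m jog '[[[0,0,-0.006],[0,0,0],1],[[0,0,-0.006],[0,0,0],1],[[0,0,-0.006],[0,0,0],1],[[0,0,-0.006],[0,0,0],1],[[0,0,-0.006],[0,0,0],1]]'|grep -E 'pos|contact'
python3 -c "from bench import job_done;print(job_done())"
```

```text
position: [484.7, -405.5, 72.6]
contact_force: [-3.7, 3.9, 13.8]
the job is handed in; nothing more can be done
None
```

The blue holder is fully home behind the tray's lip, label outward and flange down on the lip. It was handed in at about 12 s, still held pressed home at about 14 N, and nothing else on the bench was moved.

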